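# Close up the tea caddies and lock the cam clamp

### The arm

A 6-joint arm with a two-finger parallel gripper is mounted at the origin on the work surface. World frame = base frame: x ahead of the robot, y to its left, z up, the work surface at z = 0. Lengths are in m, angles in rad, forces in N, time in s.
With the tool pointing down it reaches from about 0.35 to 0.975 m from the base axis. Payload 4.9 kg.
Tool frame: the origin (TCP) lies at the very end of the fingers, on their centre line; the grasp point (between the pads) lies 19 mm behind it; z points along the fingers, y is the line along which they close (so a half turn about z gives the same grasp; the last joint's range is limited). The gripper opens to 85 mm and grips with 20 to 120 N. Pads are 22 mm wide; open, the fingers measure 114 mm over their backs; the gripper's body (76 mm by 85 mm) begins 54 mm behind the grasp point. The pads swing forward as they close: fully open they stand 13 mm farther back than shut.
Start: joints at [-1.319, 0.053, 1.613, -0, 1.476, -0.119], TCP at [0.226, -0.583, 0.231] pointing down, gripper open.
Joint ranges: [-3.01, 3.01], [-1.01, 2.22], [0.06, 2.58], [-1.02, 4.17], [0.09, 2.62], [-3.14, 3.14]. Speed limits (rad/s): [2.57, 2.57, 3.14, 3.14, 3.14, 3.14].

### API

Orientations are given as a rotation vector (axis times angle).
In Python, from station import ctrl gives the robot as it stands. The module is installed in compiled form; this text tells all that it offers.
- The arm moves only by the tool jog_arm, never from a script. Its argument "steps" is a list of rows, each an object with "delta_rot": the turn, a rotation vector about the tool's x, y, z in degrees, a list of three; "linear": the shift along the tool's x, y, z in m, a list of three; "grip": the finger opening in m, from 0 to 0.0854. In form: [{"delta_rot": [rx, ry, rz], "linear": [x, y, z], "grip": grip}, ...]. A call has 1 to 10 rows; each row shifts and turns the commanded pose from where the row before left it, along the tool's axes as they then stand; what a row does not reach is not made up. A row lasts 1/10 s, in which the tool goes at most 50 mm and 8.59 degrees, less where a joint would pass 70% of its speed; a pose out of reach is approached as far as the arm can. A call with a gripper value outside its range is refused whole. The fingers move at their own pace and stop on an object; "newtons" is the grip in N (left out, the last holds). Time passes only in rows, so rows that do not move let the fingers close. It gives the time, the measured TCP pose, the force, the opening and the grip force at its end, in the units of the state.
- ctrl.get_obs(): the state, without advancing time (a new reading comes with each control period).
- ctrl.get_image(name): name is "scene" or "side" or "wrist"; returns (picture, depth): 400x640x3 uint8, red, green, blue; 400x640 float32, m along the optical axis (not along the pixel's ray), 0 where there is no reading.
- ctrl.camera_info(name): a dict with "camera_matrix" (3x3 intrinsics, pixels), "R" (3x3) and "t" (3): a world point X has camera coordinates R X + t; the wrist camera has in their place "T_tool_cam" (4x4, takes a point from camera to tool coordinates, whose origin is the TCP and whose axes are the flange's). Camera axes: x right, y down, z forward; pixel columns grow to the right and rows downward; lengths in m; the calibration is good to about 2 mm. A picture is of the moment at which its call begins: read the wrist's pose just before it. camera_info takes no time and is no camera call.
- ctrl.finish_job(): hands the job in; it is judged then, once.
The state is a dict: "t": time; "q": joint angles; "dq": joint speeds; "effort": joint torques, N m; "tool_pos": TCP position; "tool_rot": TCP orientation; "contact_force": force on the tool from outside, world axes, zero at the start; "wrist_torque": the same for the moment, N m; "opening": finger opening in m; "grip_force": force on a finger pad.
Only numpy, scipy, OpenCV 4.12 (cv2) and the standard library are available. Lean on these libraries where they do the work, as an engineer would, in place of code of your own. Each camera call takes 0.05 s, during which the arm holds its last target. There are 200 camera calls.

### The job

Before this tea rack is wheeled out, close up its three caddies so that nothing can rattle: slide the stop along and press the row firmly home against the end block, with a push of about 15 N and never more than 25 N, so that no gap is left. Then flip the cam lever over centre and fully home, without forcing it, so that the rod is clamped, and prove the clamp: with the shut fingers in front of the post, between it and the plate, press it straight back, away from the caddies, with about 12 N for half a second: the stop must not give. Let go, and leave the things around the rack where they stand.

Things in the scene. Friction and masses are not known exactly. Their poses are not given: they have to be found in the camera images.
- rack: Fixed wooden rack, base 100 x 450 x 12 mm. Origin on the table, under the base; +y along the rod to the end block, +x across, +z up. The aluminium clamp bracket (x -47 to 27, y -205 to -165, top z 66 mm) carries rod and lever. The end block (52 wide, top z 87 mm) is screwed down with its inner face anywhere from y +164 to +206 mm: not measured, to be found by feel.
- stop (a joint): Travel in m of the sliding stop (rod of 14 mm diameter along rack y at z 45 mm, with plate and post) along rack +y towards the end block; range 0 to 0.12. Unclamped it slides stiffly (about 3 N) and stays where it is left; with the row pushed along it takes up to about 8 N, and more once the row is home.
- plate_face (a point): Middle of the face that presses on the caddies, of the steel plate on the front end of the rod: 60 (x) x 8 (y) x 46 (z) mm, top at z 62 mm in the rack frame.
- post_grip (a point): On the axis of the upright square steel post on the rod (14 x 14 mm, 45 mm behind the plate's face, top at z 110 mm in the rack frame), at z 93 mm: the height to push or pinch it. The stop is moved by this post, from either side; it moves only along rack y.
- cam_lever (a joint): Angle of the cam lever (rad) about its vertical pivot, counter-clockwise from above: 0 open (pointing from its pivot to 150 degrees from rack +x), 2.094 fully closed at its end stop (pointing along rack -y). Over centre is at 1.7: let go before that it springs back, from about 1.8 on it snaps home by itself.
- lever_pivot (a point): On the lever's pivot axis at the bar's mid height (z 78 mm in the rack frame). The jaw begins to bite at a lever angle of about 0.35 rad; the resistance grows to its greatest near 1.0 rad (0.4 to 0.9 N m, 6 to 14 N at 65 mm) and falls to nothing at 1.7 rad. Closed, the clamp holds the rod against more than 30 N, creeping less than 2 mm.
- lever_push (a point): Point on the middle line of the lever's flat steel bar (10 mm wide, z 70 to 86 mm in the rack frame, reaching to 96 mm from the pivot, round end of 16 mm), 65 mm from the pivot. Push here with shut fingers, on the flank that faces the caddies while open (the outer flank, away from the rod, once closed). Its x axis points along the bar to the free end.
- caddy1: Square steel tea caddy, 52 x 52 mm, 80 mm high with lid and knob (top at z 92 mm in the rack frame), about 0.1 kg, loose, nearest to the end block. The row stands between end block and plate. Origin: centre of its underside.
- caddy2: The same, the middle one.
- caddy3: The same, nearest to the plate.
- sauce_bottle: Bystander: amber glass bottle, 48 mm diameter, 130 mm high, beyond the rack. Origin at the underside, as for all bystanders.
- dip_bowl: Bystander: white bowl, 84 mm diameter, 40 mm high, on the robot's side of the rack.
- goblet: Bystander: stemmed glass, 60 mm diameter, 155 mm high, beyond the rack.
- tea_cup: Bystander: cup, 70 mm diameter, 60 mm high, beyond the rack.
- spoon: Bystander: spoon lying on the table.
- side_plate: Bystander: side plate, 150 mm diameter.
There are look-alikes about, which are no part of the job. What is shaped like the caddy3 but purple is not meant.

How it is judged:
On the way, in this order (a step that is already met when the one before it is completed fails the run):
1. the stop's plate presses the closed-up row home with at least 8 N, the lever still open (y of caddy1 in the frame of plate_face below 0.132 m and contact force between stop and caddy3 above 8 N and value of joint cam_lever below 1 rad), for 0.2 s.
2. the cam lever is flipped over centre and home, the row still closed up (y of caddy1 in the frame of plate_face below 0.132 m and value of joint cam_lever above 2 rad), for 0.2 s.
3. the clamped stop is pressed back by fingers in front of its post with 8 to 20 N and holds (all of step 2 and contact force between the fingers and stop between 8 and 20 N and y of the grasp point in the frame of plate_face above -0.036 m), for 0.3 s.
At the end, for the whole second after the job is handed in: The row is still closed up (all gaps between the plate and the three caddies together under 2 mm), the lever is home (above 2.0 rad), the caddies stand upright and at rest (all of step 2 and linear speed of caddy3 below 0.01 m/s and angle between each of caddy1, caddy2, caddy3's own z axis and vertical below 0.1 rad); the robot touches nothing.
It fails at once if the plate presses on the caddies with more than 27 N (contact force between stop and caddy3 above 27 N).
It fails at once if the lever is forced with more than 30 N (contact force between the fingers and cam_lever above 30 N).
It fails at once if a bystander is pushed more than 20 mm (distance of any of sauce_bottle, dip_bowl, goblet, tea_cup, spoon, side_plate from where it was at the start of the episode above 0.02 m).
It also fails if it takes over 72 s, if anything falls off the work surface, if the arm or the gripper's body presses on something with over 40 N, if the wrist force passes 120 N, or if a joint passes its speed limit or range.

## Working session

There is one attempt and no reset: what is moved stays moved. The work goes in short steps, Python scripts to look and compute and a tool call to move; the robot and the scene stay as the last step left them, time stands still between calls to the robot, and variables do not carry over. Pictures are saved under pics/ and viewed, at most 10 in all, crops included, and the job is handed in when it is done.

Besides the shell and the picture viewer there is one more tool, called as name(argument=value, ...) on one line, values as JSON. jog_arm: Moves the arm, as the interface text tells. Its arguments: {"type":"object","properties":{"steps":{"type":"array"},"newtons":{"type":"number"}},"required":["steps"]}

```bash
mkdir -p pics; python3 - <<'E'
from station import ctrl
import cv2, numpy as np
o=ctrl.get_obs(); print({k:np.round(v,3).tolist() for k,v in o.items()})
for n in("scene","side"):
    im,d=ctrl.get_image(n); cv2.imwrite(f"pics/{n}0.png",im[:,:,::-1]); np.save(f"{n}0.npy",d)
    c=ctrl.camera_info(n); print(n,{k:np.round(v,4).tolist() if not isinstance(v,str) else v for k,v in c.items()})
print({k:np.round(v,4).tolist() for k,v in ctrl.camera_info("wrist").items()})
E
```

```text
{'t': 0.0, 'q': [-1.319, 0.053, 1.614, 0.0, 1.476, -0.119], 'dq': [0.0, -0.0, 0.001, 0.0, 0.001, -0.0], 'effort': [0.001, -39.369, -37.017, -0.0, 0.007, -0.0], 'tool_pos': [0.226, -0.582, 0.23], 'tool_rot': [-3.086, -0.579, 0.0], 'contact_force': [-0.291, -0.346, -0.437], 'wrist_torque': [-0.007, -0.048, 0.009], 'grip_force': 0.0, 'opening': 0.085}
scene {'camera_matrix': [[380.9952, 0.0, 318.3207], [0.0, 380.9952, 201.1971], [0.0, 0.0, 1.0]], 'R': [[-0.4397, 0.8981, -0.0097], [0.5678, 0.2696, -0.7778], [-0.6959, -0.3475, -0.6285]], 't': [0.1259, -0.3123, 1.2973]}
side {'camera_matrix': [[491.1108, 0.0, 319.4973], [0.0, 491.1108, 194.3587], [0.0, 0.0, 1.0]], 'R': [[0.9831, -0.1824, -0.0141], [-0.1027, -0.4864, -0.8677], [0.1514, 0.8545, -0.4969]], 't': [-0.5536, 0.2267, 0.9516]}
{'camera_matrix': [[344.5635, 0.0, 319.6757], [0.0, 344.5635, 201.8555], [0.0, 0.0, 1.0]], 'T_tool_cam': [[0.0005, -0.9582, -0.286, 0.0727], [1.0, 0.0004, 0.0003, 0.0008], [-0.0002, -0.286, 0.9582, -0.1425], [0.0, 0.0, 0.0, 1.0]]}
```

View pics/scene0.png

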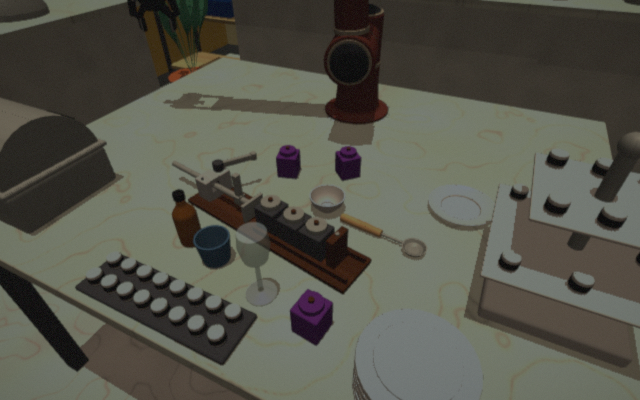

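View pics/side0.png

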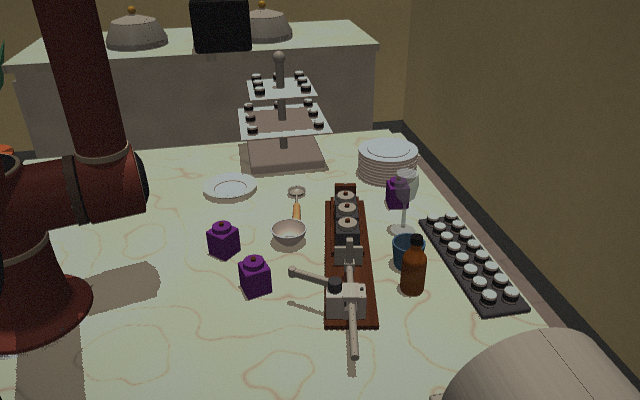

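The scene picture shows the rack running from the rod at (180,165) to the end block at (340,245). The bowl is at (327,200), the goblet at (258,265), the bottle at (185,220) and the cup at (212,245). The side picture shows the open lever at (290,270) to (335,285), the bracket at (347,295), the post at (350,250) and the caddies at (346,195-225).

```bash
cat > h.py <<'E'
import numpy as np, cv2
from station import ctrl
def cloud(d,c):
    K=c["camera_matrix"];v,u=np.mgrid[:400,:640]
    P=np.stack([(u-K[0][2])/K[0][0]*d,(v-K[1][2])/K[1][1]*d,d],-1)
    return (P-np.array(c["t"]))@np.array(c["R"])
E
python3 - <<'E'
from h import *
for n in("scene","side"):
    im=cv2.imread(f"pics/{n}0.png");d=np.load(f"{n}0.npy");P=cloud(d,ctrl.camera_info(n))
    hsv=cv2.cvtColor(im,cv2.COLOR_BGR2HSV)
    m=((hsv[...,0]<14)|(hsv[...,0]>172))&(hsv[...,1]>110)&(d>0)
    x0,y0,x1,y1={"scene":(170,150,380,300),"side":(310,170,390,340)}[n]
    r=np.zeros_like(m);r[y0:y1,x0:x1]=1
    mm=m&r&(P[...,2]>0.004)&(P[...,2]<.022)
    q=P[mm];rect=cv2.minAreaRect(q[:,:2].astype(np.float32));print(n,len(q),rect,np.round(cv2.boxPoints(rect),3).tolist(),np.median(q[:,2]))
    cv2.imwrite(f"pics/{n}m.png",(mm*255).astype(np.uint8))
    s=(slice(y0-10,y1+20),slice(x0-10,x1+10));
im=cv2.imread("pics/scene0.png");im2=cv2.imread("pics/side0.png")
a=cv2.resize(im[150:295,165:385],(800,527),interpolation=2)
cv2.imwrite("pics/c1.png",np.clip(a*1.6,0,255))
E
```

```text
scene 2369 ((0.6460532546043396, 0.056939393281936646), (0.20462490618228912, 0.4519968628883362), 5.053602695465088) [[0.5239999890327454, 0.27300000190734863], [0.5640000104904175, -0.1770000010728836], [0.7680000066757202, -0.1589999943971634], [0.7279999852180481, 0.29100000858306885]] 0.012109584845176952
side 2038 ((0.6342874765396118, 0.05008105933666229), (0.45099714398384094, 0.0990423858165741), 78.65987396240234) [[0.5410000085830688, -0.16099999845027924], [0.6389999985694885, -0.1809999942779541], [0.7269999980926514, 0.26100000739097595], [0.6299999952316284, 0.2809999883174896]] 0.010966363625539915[ WARN:0@0.888] global loadsave.cpp:1063 imwrite_ Unsupported depth image for selected encoder is fallbacked to CV_8U.
```

View pics/c1.png

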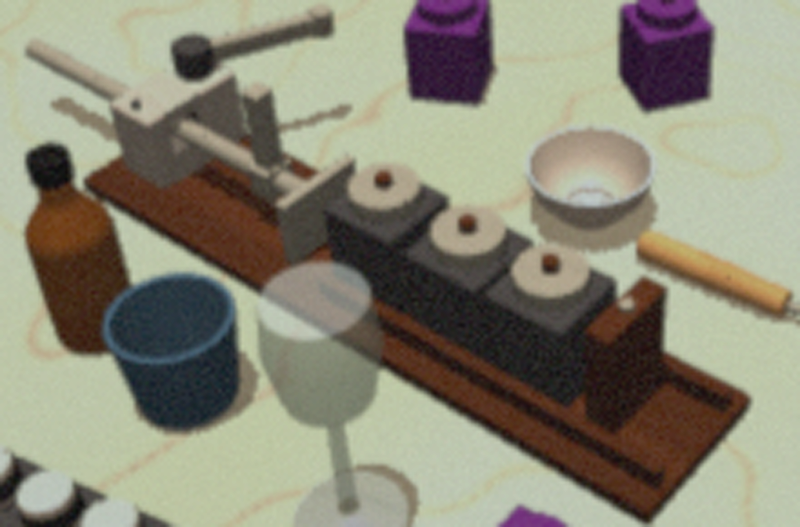

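The crop shows the lever open with its black pivot cap at (192,55) and free end at (330,20). The post is at (262,125) and the plate at (315,210). The caddies have small gaps between them, and the end block is at (625,355).

```bash
cat >> h.py <<'E'
yaw=-np.arctan2(.0885,.442);C=np.array([.634,.050])
Rz=np.array([[np.cos(yaw),-np.sin(yaw)],[np.sin(yaw),np.cos(yaw)]])
def to_rack(P): return np.concatenate([(P[...,:2]-C)@Rz,P[...,2:]],-1)
def to_world(x,y): return Rz@np.array([x,y])+C
E
python3 - <<'E'
from h import *
print(np.degrees(yaw))
Q=[];
for n in("scene","side"):
    P=to_rack(cloud(np.load(f"{n}0.npy"),ctrl.camera_info(n))).reshape(-1,3)
    P=P[np.load(f"{n}0.npy").reshape(-1)>0]
    def b(name,x0,x1,y0,y1,z0,z1):
        q=P[(P[:,0]>x0)&(P[:,0]<x1)&(P[:,1]>y0)&(P[:,1]<y1)&(P[:,2]>z0)&(P[:,2]<z1)]
        if len(q): print(n,name,len(q),*[np.round(np.percentile(q[:,i],[2,50,98]),3) for i in range(3)])
    b("post",-.03,.03,-.16,.02,.09,.125)
    b("plate",-.05,.05,-.1,.03,.05,.065)
    b("bracket",-.06,.04,-.22,-.15,.055,.07)
    b("leverall",-.2,-.0,-.22,-.02,.073,.12)
    for x in(-.12,-.105,-.09,-.075,-.06,-.045,-.03): b(f"lev{x}",x-.004,x+.004,-.23,-.04,.075,.095)
    b("cap",-.08,.03,-.23,-.14,.089,.13)
    b("lids",-.03,.03,-.03,.16,.075,.1)
    b("endblk",-.03,.03,.12,.24,.08,.095)
    P2=P[(P[:,2]>.01)&(abs(P[:,0])<.35)&(abs(P[:,1])<.35)];
    g=np.zeros((700,700,3),np.uint8)
    z=np.clip(P2[:,2]/.16,0,1)
    for p,c in sorted(zip(P2,z),key=lambda t:t[1]): g[int(349-p[1]*1000),int(349+p[0]*1000)]=cv2.applyColorMap(np.uint8([[c*255]]),cv2.COLORMAP_JET)[0,0]
    Q.append(g)
g=np.maximum(*Q); g=cv2.dilate(g,np.ones((3,3)))
for t in range(-300,301,100): cv2.line(g,(349+t,0),(349+t,699),(90,90,90));cv2.line(g,(0,349-t),(699,349-t),(90,90,90))
cv2.imwrite("pics/top.png",g[50:650])
E
```

```text
-11.322396206586957
scene post 100 [-0.006  0.002  0.007] [-0.092 -0.081  0.015] [0.09  0.1   0.111]
scene plate 312 [-0.026  0.007  0.029] [-0.09  -0.043  0.024] [0.051 0.057 0.064]
scene bracket 369 [-0.043 -0.     0.027] [-0.203 -0.174 -0.163] [0.056 0.065 0.068]
scene leverall 467 [-0.195 -0.068 -0.001] [-0.19  -0.156 -0.079] [0.073 0.082 0.109]
scene lev-0.105 30 [-0.109 -0.105 -0.101] [-0.153 -0.145 -0.14 ] [0.075 0.083 0.089]
scene lev-0.09 21 [-0.094 -0.091 -0.086] [-0.159 -0.153 -0.15 ] [0.076 0.084 0.087]
scene lev-0.075 22 [-0.079 -0.075 -0.071] [-0.167 -0.16  -0.155] [0.076 0.083 0.086]
scene lev-0.06 23 [-0.064 -0.059 -0.057] [-0.176 -0.166 -0.163] [0.076 0.083 0.086]
scene lev-0.045 20 [-0.048 -0.046 -0.042] [-0.177 -0.173 -0.168] [0.076 0.083 0.087]
scene lev-0.03 34 [-0.034 -0.03  -0.027] [-0.195 -0.176 -0.171] [0.076 0.087 0.089]
scene cap 4 [-0.04  -0.036 -0.023] [-0.185 -0.181 -0.178] [0.089 0.089 0.09 ]
scene lids 940 [-0.019  0.004  0.021] [-0.002  0.081  0.15 ] [0.075 0.086 0.092]
scene endblk 467 [-0.023  0.003  0.026] [0.121 0.15  0.188] [0.081 0.086 0.092]
si
[... 443 characters left out ...]
101] [-0.159 -0.156 -0.145] [0.076 0.084 0.088]
side lev-0.09 31 [-0.094 -0.09  -0.088] [-0.166 -0.164 -0.156] [0.076 0.084 0.086]
side lev-0.075 30 [-0.078 -0.075 -0.072] [-0.173 -0.169 -0.161] [0.076 0.083 0.087]
side lev-0.06 29 [-0.063 -0.06  -0.057] [-0.18  -0.176 -0.171] [0.076 0.083 0.087]
side lev-0.045 39 [-0.049 -0.045 -0.041] [-0.193 -0.183 -0.175] [0.075 0.084 0.087]
side lev-0.03 55 [-0.032 -0.03  -0.027] [-0.201 -0.195 -0.177] [0.076 0.086 0.089]
side cap 3 [-0.029 -0.025 -0.025] [-0.197 -0.186 -0.184] [0.089 0.089 0.089]
side lids 596 [-0.02  -0.001  0.019] [-0.01   0.061  0.14 ] [0.075 0.084 0.091]
side endblk 186 [-0.024 -0.001  0.025] [0.122 0.168 0.184] [0.08  0.085 0.091]
```

View pics/top.png

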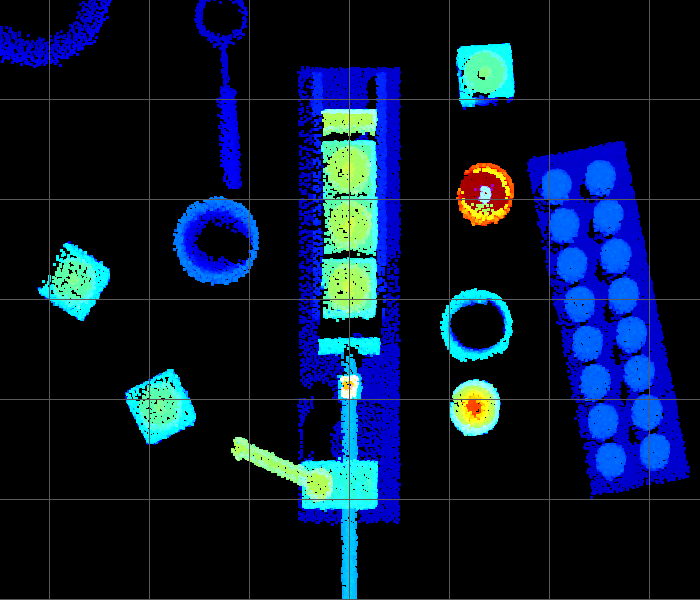

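The top map gives rack-frame positions: post at y≈-0.087, x≈0; plate face at y≈-0.042; lever pivot at about (-0.031,-0.185), with the lever at 150°. The end block's face is near y=0.164. The bottle is at (0.125,-0.108), the goblet at (0.135,0.105), and the robot's side is clear by the lever.

```bash
cat >> h.py <<'E'
from scipy.spatial.transform import Rotation as Ro
def go(x,y,z,ang=None):
    """tool-frame shift to rack point, then turn about tool z so tool x points at rack angle ang"""
    o=ctrl.get_obs();R=Ro.from_rotvec(o["tool_rot"]).as_matrix()
    d=np.r_[to_world(x,y),z]-o["tool_pos"]
    r=to_rack(np.array(o["tool_pos"]));a=np.degrees(np.arctan2(R[1,0],R[0,0])-yaw)
    print("t",round(o["t"],2),"rack",np.round(r,4),"ang",round(a,2),"tilt",np.round(R[:,2],3),"F rack",np.round(to_rack(np.r_[np.array(o["contact_force"])[:2]+C,o["contact_force"][2]]),2),"q6",round(o["q"][5],2))
    print("shift tool",np.round(R.T@d,4),"turn tool z",None if ang is None else round(-((ang-a+180)%360-180),2))
E
python3 -c "
from h import *
go(0,-.128,.23,90);go(0,-.128,.075,90)"
```

```text
t 0.1 rack [-0.2756 -0.6997  0.2302] ang 32.57 tilt [-0.     0.002 -1.   ] F rack [-0.82  0.61  0.38] q6 -0.12
shift tool [ 0.5401 -0.3334  0.0009] turn tool z -57.43
t 0.1 rack [-0.2756 -0.6997  0.2302] ang 32.57 tilt [-0.     0.002 -1.   ] F rack [-0.82  0.61  0.38] q6 -0.12
shift tool [ 0.54   -0.3331  0.1559] turn tool z -57.43
```

jog_arm(steps=[{"delta_rot": [0, 0, 0], "linear": [0.027, -0.0167, 0], "grip": 0}, {"delta_rot": [0, 0, 0], "linear": [0.027, -0.0167, 0], "grip": 0}, {"delta_rot": [0, 0, 0], "linear": [0.027, -0.0167, 0], "grip": 0}, {"delta_rot": [0, 0, 0], "linear": [0.027, -0.0167, 0], "grip": 0}, {"delta_rot": [0, 0, 0], "linear": [0.027, -0.0167, 0], "grip": 0}, {"delta_rot": [0, 0, 0], "linear": [0.027, -0.0167, 0], "grip": 0}, {"delta_rot": [0, 0, 0], "linear": [0.027, -0.0167, 0], "grip": 0}, {"delta_rot": [0, 0, 0], "linear": [0.027, -0.0167, 0], "grip": 0}, {"delta_rot": [0, 0, 0], "linear": [0.027, -0.0167, 0], "grip": 0}, {"delta_rot": [0, 0, 0], "linear": [0.027, -0.0167, 0], "grip": 0}])

```text
t: 1.1
tool_pos: [0.418, -0.3277, 0.2307]
tool_rot: [-3.087, -0.579, 0.001]
contact_force: [-0.4, 0.0, 0.1]
opening: 0.0001
grip_force: 0.0
```

jog_arm(steps=[{"delta_rot": [0, 0, 0], "linear": [0.027, -0.0167, 0], "grip": 0}, {"delta_rot": [0, 0, 0], "linear": [0.027, -0.0167, 0], "grip": 0}, {"delta_rot": [0, 0, 0], "linear": [0.027, -0.0167, 0], "grip": 0}, {"delta_rot": [0, 0, 0], "linear": [0.027, -0.0167, 0], "grip": 0}, {"delta_rot": [0, 0, 0], "linear": [0.027, -0.0167, 0], "grip": 0}, {"delta_rot": [0, 0, 0], "linear": [0.027, -0.0167, 0], "grip": 0}, {"delta_rot": [0, 0, 0], "linear": [0.027, -0.0167, 0], "grip": 0}, {"delta_rot": [0, 0, 0], "linear": [0.027, -0.0167, 0], "grip": 0}, {"delta_rot": [0, 0, 0], "linear": [0.027, -0.0167, 0], "grip": 0}, {"delta_rot": [0, 0, 0], "linear": [0.027, -0.0167, 0], "grip": 0}])

```text
t: 2.1
tool_pos: [0.6091, -0.0743, 0.2307]
tool_rot: [-3.087, -0.579, 0.001]
contact_force: [-0.9, -0.5, -0.7]
opening: -0.0001
grip_force: 0.0
```

jog_arm(steps=[{"delta_rot": [0, 0, -7.18], "linear": [0, 0, 0], "grip": 0}, {"delta_rot": [0, 0, -7.18], "linear": [0, 0, 0], "grip": 0}, {"delta_rot": [0, 0, -7.18], "linear": [0, 0, 0], "grip": 0}, {"delta_rot": [0, 0, -7.18], "linear": [0, 0, 0], "grip": 0}, {"delta_rot": [0, 0, -7.18], "linear": [0, 0, 0], "grip": 0}, {"delta_rot": [0, 0, -7.18], "linear": [0, 0, 0], "grip": 0}, {"delta_rot": [0, 0, -7.18], "linear": [0, 0, 0], "grip": 0}, {"delta_rot": [0, 0, -7.18], "linear": [0, 0, 0], "grip": 0}, {"delta_rot": [0, 0, 0], "linear": [0, 0, 0], "grip": 0}, {"delta_rot": [0, 0, 0], "linear": [0, 0, 0], "grip": 0}])

```text
t: 3.1
tool_pos: [0.6085, -0.0755, 0.2308]
tool_rot: [-2.432, -1.988, 0.001]
contact_force: [0.8, 1.0, 0.5]
opening: -0.0
grip_force: 0.0
```

```bash
python3 -c "
from h import *
go(0,-.128,.075,90)
im,d=ctrl.get_image('wrist');cv2.imwrite('pics/w1.png',im[:,:,::-1])"
```

```text
t 3.1 rack [-0.0004 -0.1281  0.2308] ang 89.86 tilt [-0.001  0.    -1.   ] F rack [0.61 1.11 0.5 ] q6 -0.04
shift tool [1.000e-04 5.000e-04 1.558e-01] turn tool z -0.14
```

View pics/w1.png

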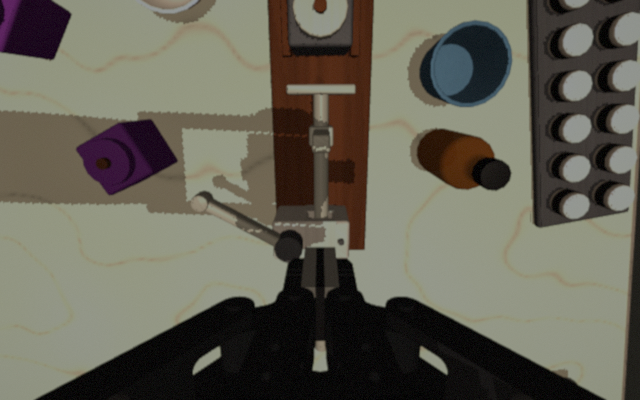

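The wrist view shows the closed fingertips at (320,265) in line with the rod and the post at (320,137). The lever tip is at (200,203) with its pivot at (288,245), and the purple decoy at (125,155) is clear. I'll lower behind the post.

jog_arm(steps=[{"delta_rot": [0, 0, 0], "linear": [0, 0, 0.031], "grip": 0}, {"delta_rot": [0, 0, 0], "linear": [0, 0, 0.031], "grip": 0}, {"delta_rot": [0, 0, 0], "linear": [0, 0, 0.031], "grip": 0}, {"delta_rot": [0, 0, 0], "linear": [0, 0, 0.031], "grip": 0}, {"delta_rot": [0, 0, 0], "linear": [0, 0, 0.031], "grip": 0}, {"delta_rot": [0, 0, 0], "linear": [0, 0, 0], "grip": 0}, {"delta_rot": [0, 0, 0], "linear": [0, 0, 0], "grip": 0}])

```text
t: 3.85
tool_pos: [0.6085, -0.0755, 0.0762]
tool_rot: [-2.43, -1.99, 0.001]
contact_force: [0.4, -0.6, 0.9]
opening: 0.0002
grip_force: 0.0
```

jog_arm(steps=[{"delta_rot": [0, 0, 0], "linear": [0.005, 0, 0], "grip": 0}, {"delta_rot": [0, 0, 0], "linear": [0.005, 0, 0], "grip": 0}, {"delta_rot": [0, 0, 0], "linear": [0.004, 0, 0], "grip": 0}, {"delta_rot": [0, 0, 0], "linear": [0.004, 0, 0], "grip": 0}, {"delta_rot": [0, 0, 0], "linear": [0.004, 0, 0], "grip": 0}, {"delta_rot": [0, 0, 0], "linear": [0.004, 0, 0], "grip": 0}, {"delta_rot": [0, 0, 0], "linear": [0.004, 0, 0], "grip": 0}])

```text
t: 4.55
tool_pos: [0.6148, -0.0463, 0.0768]
tool_rot: [2.429, 1.991, -0.001]
contact_force: [-1.6, -2.2, 2.1]
opening: -0.0004
grip_force: 1.3
```

```bash
python3 -c "
from h import *
go(0,-.06,.075,90)"
```

```text
t 4.55 rack [ 0.0001 -0.0982  0.0768] ang 90.0 tilt [ 0.    -0.001 -1.   ] F rack [-1.18 -2.44  2.13] q6 0.0
shift tool [ 0.0382 -0.0001  0.0017] turn tool z 0.0
```

jog_arm(steps=[{"delta_rot": [0, 0, 0], "linear": [0.004, 0, 0], "grip": 0}, {"delta_rot": [0, 0, 0], "linear": [0.004, 0, 0], "grip": 0}, {"delta_rot": [0, 0, 0], "linear": [0.004, 0, 0], "grip": 0}, {"delta_rot": [0, 0, 0], "linear": [0.004, 0, 0], "grip": 0}, {"delta_rot": [0, 0, 0], "linear": [0.003, 0, 0], "grip": 0}, {"delta_rot": [0, 0, 0], "linear": [0.003, 0, 0], "grip": 0}, {"delta_rot": [0, 0, 0], "linear": [0.003, 0, 0], "grip": 0}])

```text
t: 5.25
tool_pos: [0.6198, -0.0216, 0.0765]
tool_rot: [2.429, 1.991, 0.0]
contact_force: [-0.3, -4.4, 2.2]
opening: 0.0
grip_force: 1.7
```

```bash
python3 -c "
from h import *
go(0,-.06,.075,90)"
```

```text
t 5.25 rack [ 0.0001 -0.073   0.0765] ang 90.01 tilt [ 0. -0. -1.] F rack [ 0.6  -4.42  2.2 ] q6 0.04
shift tool [ 0.013  -0.0001  0.0015] turn tool z 0.01
```

Now slower, 1 mm rows.

jog_arm(steps=[{"delta_rot": [0, 0, 0], "linear": [0.0015, 0, 0], "grip": 0}, {"delta_rot": [0, 0, 0], "linear": [0.0015, 0, 0], "grip": 0}, {"delta_rot": [0, 0, 0], "linear": [0.0015, 0, 0], "grip": 0}, {"delta_rot": [0, 0, 0], "linear": [0.0015, 0, 0], "grip": 0}, {"delta_rot": [0, 0, 0], "linear": [0.001, 0, 0], "grip": 0}, {"delta_rot": [0, 0, 0], "linear": [0.001, 0, 0], "grip": 0}])

```text
t: 5.85
tool_pos: [0.6213, -0.014, 0.0764]
tool_rot: [2.429, 1.991, -0.0]
contact_force: [0.6, -4.2, 1.9]
opening: 0.0004
grip_force: 2.2
```

jog_arm(steps=[{"delta_rot": [0, 0, 0], "linear": [0.001, 0, 0], "grip": 0}, {"delta_rot": [0, 0, 0], "linear": [0.001, 0, 0], "grip": 0}, {"delta_rot": [0, 0, 0], "linear": [0.001, 0, 0], "grip": 0}])

```text
t: 6.15
tool_pos: [0.6218, -0.0111, 0.0764]
tool_rot: [2.429, 1.991, -0.0]
contact_force: [0.9, -4.9, 2.7]
opening: 0.0004
grip_force: 2.6
```

jog_arm(steps=[{"delta_rot": [0, 0, 0], "linear": [0.001, 0, 0], "grip": 0}, {"delta_rot": [0, 0, 0], "linear": [0.001, 0, 0], "grip": 0}])

```text
t: 6.35
tool_pos: [0.6222, -0.0092, 0.0765]
tool_rot: [2.429, 1.991, -0.0]
contact_force: [2.1, -5.7, 3.4]
opening: 0.0003
grip_force: 2.6
```

```bash
python3 -c "
from h import *
go(0,-.06,.075,90)"
```

```text
t 6.35 rack [ 0.0001 -0.0603  0.0765] ang 90.0 tilt [ 0.    -0.001 -1.   ] F rack [ 3.21 -5.13  3.41] q6 0.06
shift tool [ 0.0003 -0.0001  0.0015] turn tool z 0.0
```

jog_arm(steps=[{"delta_rot": [0, 0, 0], "linear": [0.0005, 0, 0], "grip": 0}, {"delta_rot": [0, 0, 0], "linear": [0.0005, 0, 0], "grip": 0}, {"delta_rot": [0, 0, 0], "linear": [0.0005, 0, 0], "grip": 0}])

```text
t: 6.65
tool_pos: [0.6225, -0.0077, 0.0765]
tool_rot: [2.429, 1.991, -0.0]
contact_force: [1.4, -5.4, 3.5]
opening: -0.0002
grip_force: 2.6
```

jog_arm(steps=[{"delta_rot": [0, 0, 0], "linear": [0.0005, 0, 0], "grip": 0}, {"delta_rot": [0, 0, 0], "linear": [0.0005, 0, 0], "grip": 0}])

```text
t: 6.85
tool_pos: [0.6227, -0.0067, 0.0765]
tool_rot: [2.429, 1.991, -0.0]
contact_force: [0.5, -5.1, 2.6]
opening: 0.0002
grip_force: 2.6
```

jog_arm(steps=[{"delta_rot": [0, 0, 0], "linear": [0.0005, 0, 0], "grip": 0}, {"delta_rot": [0, 0, 0], "linear": [0.0005, 0, 0], "grip": 0}])

```text
t: 7.05
tool_pos: [0.6229, -0.0057, 0.0764]
tool_rot: [2.429, 1.991, -0.0]
contact_force: [0.4, -5.5, 2.8]
opening: 0.0002
grip_force: 2.6
```

jog_arm(steps=[{"delta_rot": [0, 0, 0], "linear": [0.0005, 0, 0], "grip": 0}, {"delta_rot": [0, 0, 0], "linear": [0.0005, 0, 0], "grip": 0}])

```text
t: 7.25
tool_pos: [0.6231, -0.0047, 0.0764]
tool_rot: [2.429, 1.991, -0.0]
contact_force: [1.1, -5.6, 3.4]
opening: 0.0004
grip_force: 2.6
```

jog_arm(steps=[{"delta_rot": [0, 0, 0], "linear": [0.0005, 0, 0], "grip": 0}, {"delta_rot": [0, 0, 0], "linear": [0.0005, 0, 0], "grip": 0}])

```text
t: 7.45
tool_pos: [0.6233, -0.0037, 0.0764]
tool_rot: [2.429, 1.991, -0.0]
contact_force: [0.1, -4.9, 3.3]
opening: -0.0
grip_force: 2.6
```

jog_arm(steps=[{"delta_rot": [0, 0, 0], "linear": [0.0005, 0, 0], "grip": 0}, {"delta_rot": [0, 0, 0], "linear": [0.0005, 0, 0], "grip": 0}])

```text
t: 7.65
tool_pos: [0.6235, -0.0028, 0.0765]
tool_rot: [2.429, 1.991, -0.0]
contact_force: [0.5, -5.2, 4.0]
opening: 0.0004
grip_force: 2.6
```

```bash
python3 - <<'E'
from h import *
go(0,-.06,.075,90)
for n in("scene","side"):
    im,d=ctrl.get_image(n); P=to_rack(cloud(d,ctrl.camera_info(n))).reshape(-1,3)
    s=P[(abs(P[:,0])<.02)&(P[:,1]>-.1)&(P[:,1]<.24)&(P[:,2]>.075)&(P[:,2]<.1)]
    h,e=np.histogram(s[:,1],np.arange(-.1,.24,.004)); print(n,dict(zip(np.round(e,3).tolist(),h.tolist())))
E
```

```text
t 7.65 rack [ 0.0001 -0.0538  0.0765] ang 90.0 tilt [ 0.    -0.001 -1.   ] F rack [ 1.55 -4.99  4.04] q6 0.07
shift tool [-0.0062 -0.0001  0.0015] turn tool z 0.0
scene {-0.1: 0, -0.096: 0, -0.092: 0, -0.088: 0, -0.084: 0, -0.08: 0, -0.076: 0, -0.072: 0, -0.068: 0, -0.064: 0, -0.06: 5, -0.056: 8, -0.052: 6, -0.048: 26, -0.044: 10, -0.04: 12, -0.036: 12, -0.032: 21, -0.028: 35, -0.024: 0, -0.02: 0, -0.016: 0, -0.012: 0, -0.008: 0, -0.004: 0, 0.0: 0, 0.004: 0, 0.008: 0, 0.012: 0, 0.016: 9, 0.02: 18, 0.024: 21, 0.028: 23, 0.032: 27, 0.036: 27, 0.04: 35, 0.044: 36, 0.048: 30, 0.052: 40, 0.056: 19, 0.06: 0, 0.064: 0, 0.068: 9, 0.072: 22, 0.076: 24, 0.08: 22, 0.084: 28, 0.088: 27, 0.092: 38, 0.096: 36, 0.1: 34, 0.104: 36, 0.108: 25, 0.112: 2, 0.116: 0, 0.12: 10, 0.124: 24, 0.128: 28, 0.132: 29, 0.136: 31, 0.14: 44, 0.144: 40, 0.148: 38, 0.152: 37, 0.156: 38, 0.16: 21, 0.164: 3, 0.168: 0, 0.172: 22, 0.176: 36, 0.18: 34, 0.184: 78, 0.188: 13, 0.192: 0, 0.196: 0, 0.2: 0, 0.204: 0, 0.208: 0, 0.212: 0, 0.216: 0, 0.22: 0, 0.224: 0, 0.228: 0, 0.232: 0}
side {-0.1: 0, -0.096: 0, -0.092: 0, -0.088: 0, -0.084: 0, -0.08: 0, -0.076: 0, -0.072: 1, -0.068: 44, -0.064: 59, -0.06: 7, -0.056: 0, -0.052: 0, -0.048: 0, -0.044: 0, -0.04: 0, -0.036: 0, -0.032: 0, -0.028: 0, -0.024: 0, -0.02: 0, -0.016: 0, -0.012: 0, -0.008: 0, -0.004: 0, 0.0: 0, 0.004: 0, 0.008: 1, 0.012: 3, 0.016: 2, 0.02: 4, 0.024: 7, 0.028: 4, 0.032: 7, 0.036: 4, 0.04: 1, 0.044: 0, 0.048: 0, 0.052: 0, 0.056: 0, 0.06: 0, 0.064: 0, 0.068: 0, 0.072: 0, 0.076: 0, 0.08: 0, 0.084: 0, 0.088: 0, 0.092: 0, 0.096: 0, 0.1: 0, 0.104: 0, 0.108: 0, 0.112: 0, 0.116: 0, 0.12: 0, 0.124: 0, 0.128: 0, 0.132: 0, 0.136: 0, 0.14: 0, 0.144: 0, 0.148: 0, 0.152: 0, 0.156: 0, 0.16: 0, 0.164: 0, 0.168: 0, 0.172: 0, 0.176: 0, 0.18: 0, 0.184: 0, 0.188: 0, 0.192: 0, 0.196: 0, 0.2: 0, 0.204: 0, 0.208: 0, 0.212: 0, 0.216: 0, 0.22: 0, 0.224: 0, 0.228: 0, 0.232: 0}
```

jog_arm(steps=[{"delta_rot": [0, 0, 0], "linear": [0.0005, 0, 0], "grip": 0}, {"delta_rot": [0, 0, 0], "linear": [0.0005, 0, 0], "grip": 0}])

```text
t: 7.95
tool_pos: [0.6237, -0.0018, 0.0765]
tool_rot: [2.429, 1.991, -0.0]
contact_force: [0.2, -5.9, 1.8]
opening: -0.0003
grip_force: 2.6
```

jog_arm(steps=[{"delta_rot": [0, 0, 0], "linear": [0.0005, 0, 0], "grip": 0}, {"delta_rot": [0, 0, 0], "linear": [0.0005, 0, 0], "grip": 0}])

```text
t: 8.15
tool_pos: [0.6239, -0.0008, 0.0764]
tool_rot: [2.429, 1.991, -0.0]
contact_force: [0.4, -5.7, 3.1]
opening: 0.0003
grip_force: 2.6
```

jog_arm(steps=[{"delta_rot": [0, 0, 0], "linear": [0.0005, 0, 0], "grip": 0}])

```text
t: 8.25
tool_pos: [0.624, -0.0004, 0.0765]
tool_rot: [2.429, 1.991, -0.0]
contact_force: [1.3, -6.7, 2.8]
opening: -0.0002
grip_force: 2.6
```

jog_arm(steps=[{"delta_rot": [0, 0, 0], "linear": [0.0005, 0, 0], "grip": 0}])

```text
t: 8.35
tool_pos: [0.6241, 0.0001, 0.0765]
tool_rot: [2.429, 1.991, -0.0]
contact_force: [0.6, -5.4, 2.8]
opening: -0.0001
grip_force: 2.6
```

jog_arm(steps=[{"delta_rot": [0, 0, 0], "linear": [0.0005, 0, 0], "grip": 0}])

```text
t: 8.45
tool_pos: [0.6242, 0.0006, 0.0764]
tool_rot: [2.429, 1.991, -0.0]
contact_force: [1.7, -5.7, 2.8]
opening: 0.0001
grip_force: 2.6
```

jog_arm(steps=[{"delta_rot": [0, 0, 0], "linear": [0.0005, 0, 0], "grip": 0}])

```text
t: 8.55
tool_pos: [0.6243, 0.0011, 0.0764]
tool_rot: [2.429, 1.991, -0.0]
contact_force: [0.5, -5.3, 2.2]
opening: 0.0002
grip_force: 2.6
```

jog_arm(steps=[{"delta_rot": [0, 0, 0], "linear": [0.0005, 0, 0], "grip": 0}])

```text
t: 8.65
tool_pos: [0.6244, 0.0016, 0.0764]
tool_rot: [2.429, 1.991, -0.0]
contact_force: [1.4, -6.1, 2.0]
opening: 0.0001
grip_force: 2.6
```

jog_arm(steps=[{"delta_rot": [0, 0, 0], "linear": [0.0005, 0, 0], "grip": 0}])

```text
t: 8.75
tool_pos: [0.6245, 0.0021, 0.0764]
tool_rot: [2.429, 1.991, -0.0]
contact_force: [0.6, -5.8, 3.7]
opening: 0.0001
grip_force: 2.6
```

jog_arm(steps=[{"delta_rot": [0, 0, 0], "linear": [0.0005, 0, 0], "grip": 0}])

```text
t: 8.85
tool_pos: [0.6246, 0.0024, 0.0765]
tool_rot: [2.429, 1.991, -0.001]
contact_force: [1.3, -7.8, 3.0]
opening: -0.0001
grip_force: 3.4
```

jog_arm(steps=[{"delta_rot": [0, 0, 0], "linear": [0.0003, 0, 0], "grip": 0}])

```text
t: 8.95
tool_pos: [0.6245, 0.0024, 0.0764]
tool_rot: [2.429, 1.991, -0.002]
contact_force: [0.7, -6.9, 2.7]
opening: -0.0003
grip_force: 3.7
```

jog_arm(steps=[{"delta_rot": [0, 0, 0], "linear": [0.0003, 0, 0], "grip": 0}])

```text
t: 9.05
tool_pos: [0.6245, 0.0024, 0.0765]
tool_rot: [2.428, 1.991, -0.002]
contact_force: [-0.1, -8.7, 4.1]
opening: -0.0
grip_force: 4.2
```

jog_arm(steps=[{"delta_rot": [0, 0, 0], "linear": [0.0005, 0, 0], "grip": 0}, {"delta_rot": [0, 0, 0], "linear": [0.0005, 0, 0], "grip": 0}])

```text
t: 9.25
tool_pos: [0.6245, 0.0024, 0.0765]
tool_rot: [2.428, 1.99, -0.005]
contact_force: [-0.9, -12.8, 3.7]
opening: -0.0001
grip_force: 6.1
```

jog_arm(steps=[{"delta_rot": [0, 0, 0], "linear": [0.0005, 0, 0], "grip": 0}, {"delta_rot": [0, 0, 0], "linear": [0.0005, 0, 0], "grip": 0}])

```text
t: 9.45
tool_pos: [0.6245, 0.0024, 0.0765]
tool_rot: [2.427, 1.989, -0.008]
contact_force: [-1.8, -15.6, 3.9]
opening: 0.0002
grip_force: 7.7
```

jog_arm(steps=[{"delta_rot": [0, 0, 0], "linear": [0.0004, 0, 0], "grip": 0}, {"delta_rot": [0, 0, 0], "linear": [0.0003, 0, 0], "grip": 0}, {"delta_rot": [0, 0, 0], "linear": [0, 0, 0], "grip": 0}, {"delta_rot": [0, 0, 0], "linear": [0, 0, 0], "grip": 0}, {"delta_rot": [0, 0, 0], "linear": [0, 0, 0], "grip": 0}, {"delta_rot": [0, 0, 0], "linear": [0, 0, 0], "grip": 0}])

```text
t: 10.05
tool_pos: [0.6245, 0.0024, 0.0765]
tool_rot: [2.427, 1.989, -0.009]
contact_force: [-3.5, -16.0, 4.9]
opening: 0.0002
grip_force: 8.2
```

```bash
python3 - <<'E'
from h import *
go(0,-.06,.075,90)
E
```

```text
t 10.05 rack [ 0.     -0.0486  0.0765] ang 89.98 tilt [-0.002 -0.007 -1.   ] F rack [ -0.26 -16.35   4.86] q6 0.09
shift tool [-0.0114 -0.      0.0016] turn tool z -0.02
```

jog_arm(steps=[{"delta_rot": [0, 0, 0], "linear": [0.0005, 0, 0], "grip": 0}, {"delta_rot": [0, 0, 0], "linear": [0, 0, 0], "grip": 0}, {"delta_rot": [0, 0, 0], "linear": [0, 0, 0], "grip": 0}, {"delta_rot": [0, 0, 0], "linear": [0, 0, 0], "grip": 0}])

```text
t: 10.45
tool_pos: [0.6245, 0.0024, 0.0765]
tool_rot: [2.426, 1.988, -0.01]
contact_force: [-2.9, -17.0, 5.4]
opening: -0.0002
grip_force: 9.0
```

jog_arm(steps=[{"delta_rot": [0, 0, 0], "linear": [-0.003, 0, 0], "grip": 0}, {"delta_rot": [0, 0, 0], "linear": [-0.006, 0, 0], "grip": 0}, {"delta_rot": [0, 0, 0], "linear": [-0.01, 0, 0], "grip": 0}, {"delta_rot": [0, 0, 0], "linear": [-0.01, 0, 0], "grip": 0}, {"delta_rot": [0, 0, 0], "linear": [0, 0, -0.03], "grip": 0}, {"delta_rot": [0, 0, 0], "linear": [0, 0, -0.03], "grip": 0}, {"delta_rot": [0, 0, 0], "linear": [0, 0, 0], "grip": 0}, {"delta_rot": [0, 0, 0], "linear": [0, 0, 0], "grip": 0}])

```text
t: 11.25
tool_pos: [0.6197, -0.0219, 0.137]
tool_rot: [2.429, 1.991, 0.002]
contact_force: [-0.9, -0.7, -0.6]
opening: -0.0004
grip_force: 0.0
```

```bash
python3 - <<'E'
from h import *
go(-.076,-.1335,.07,60)
S=[];
for n in("scene","side"):
    im,d=ctrl.get_image(n); P=to_rack(cloud(d,ctrl.camera_info(n))).reshape(-1,3);S.append(P)
    for x0,x1,z0,z1 in((-.02,.02,.076,.1),(-.03,.03,.055,.066)):
        s=P[(P[:,0]>x0)&(P[:,0]<x1)&(P[:,1]>-.06)&(P[:,1]<.2)&(P[:,2]>z0)&(P[:,2]<z1)][:,1]*1e3
        h,e=np.histogram(s,np.arange(-60,200,4));print(n,z0,[int(a) for a,b in zip(e,h) if b>2])
P=np.vstack(S);p=np.array([-.031,-.185])
L=P[(P[:,2]>.075)&(P[:,2]<.09)&(P[:,0]<-.06)&(P[:,0]>-.13)&(P[:,1]>-.2)&(P[:,1]<-.1)]
print("lever",cv2.fitLine(L[:,:2].astype(np.float32),cv2.DIST_HUBER,0,.01,.01).ravel())
E
```

```text
t 11.25 rack [ 0.0002 -0.0733  0.137 ] ang 90.0 tilt [ 0.001  0.    -1.   ] F rack [-0.79 -0.84 -0.62] q6 0.04
shift tool [-0.0602 -0.0762  0.0669] turn tool z 30.0
scene 0.076 [-36, -32, -28, -24, 20, 24, 28, 32, 36, 40, 44, 48, 52, 56, 60, 76, 80, 84, 88, 92, 96, 100, 104, 108, 112, 124, 128, 132, 136, 140, 144, 148, 152, 156, 160, 164, 172, 176, 180, 184, 188]
scene 0.055 [-36, -32, -28, -24, 8, 12, 16, 20, 24, 28, 32, 36, 40, 44, 48, 52, 56, 60, 64, 72, 76, 80, 84, 88, 92, 96, 100, 104, 108, 112, 116, 120, 124, 128, 132, 136, 140, 144, 148, 152, 156, 160, 164, 168, 172, 176, 180, 184, 188]
side 0.076 [-44, -40, -36, 20, 24, 28, 36, 40, 44, 92, 124, 128, 132]
side 0.055 [-44, -40, -36, 0, 4, 8, 12, 16, 20, 84]
lever [ 0.80969214 -0.5868548  -0.09060285 -0.15242016]
```

jog_arm(steps=[{"delta_rot": [0, 0, 0], "linear": [-0.015, -0.019, 0], "grip": 0}, {"delta_rot": [0, 0, 0], "linear": [-0.015, -0.019, 0], "grip": 0}, {"delta_rot": [0, 0, 0], "linear": [-0.015, -0.019, 0], "grip": 0}, {"delta_rot": [0, 0, 0], "linear": [-0.015, -0.019, 0], "grip": 0}, {"delta_rot": [0, 0, 7.5], "linear": [0, 0, 0], "grip": 0}, {"delta_rot": [0, 0, 7.5], "linear": [0, 0, 0], "grip": 0}, {"delta_rot": [0, 0, 7.5], "linear": [0, 0, 0], "grip": 0}, {"delta_rot": [0, 0, 7.5], "linear": [0, 0, 0], "grip": 0}, {"delta_rot": [0, 0, 0], "linear": [0, 0, 0], "grip": 0}])

```text
t: 12.25
tool_pos: [0.532, -0.0654, 0.1344]
tool_rot: [-2.86, -1.294, 0.004]
contact_force: [0.6, -0.3, 0.8]
opening: -0.0001
grip_force: 0.0
```

jog_arm(steps=[{"delta_rot": [0, 0, 0], "linear": [0, 0, 0.02], "grip": 0}, {"delta_rot": [0, 0, 0], "linear": [0, 0, 0.02], "grip": 0}, {"delta_rot": [0, 0, 0], "linear": [0, 0, 0.02], "grip": 0}, {"delta_rot": [0, 0, 0], "linear": [0, 0, 0.007], "grip": 0}, {"delta_rot": [0, 0, 0], "linear": [0, 0, 0], "grip": 0}, {"delta_rot": [0, 0, 0], "linear": [0, 0, 0], "grip": 0}])

```text
t: 12.85
tool_pos: [0.5335, -0.0658, 0.0697]
tool_rot: [2.861, 1.296, 0.001]
contact_force: [1.0, 0.2, -0.4]
opening: -0.0001
grip_force: 0.0
```

jog_arm(steps=[{"delta_rot": [0, 0, 0], "linear": [-0.002, 0, 0], "grip": 0}, {"delta_rot": [0, 0, 0], "linear": [-0.002, 0, 0], "grip": 0}, {"delta_rot": [0, 0, 0], "linear": [-0.001, 0, 0], "grip": 0}])

```text
t: 13.15
tool_pos: [0.5303, -0.0698, 0.0701]
tool_rot: [2.861, 1.295, 0.002]
contact_force: [0.2, 0.5, 0.4]
opening: 0.0004
grip_force: 0.0
```

```bash
python3 - <<'E'
from h import *
go(-.076,-.1335,.07,60)
im,d=ctrl.get_image('side');cv2.imwrite('pics/s2.png',np.clip(cv2.resize(im[200:380,220:420,::-1],(660,594),interpolation=2)*1.5,0,255).astype(np.uint8))
E
```

```text
t 13.15 rack [-0.0782 -0.1378  0.0701] ang 60.01 tilt [ 0.001 -0.    -1.   ] F rack [0.13 0.5  0.42] q6 0.45
shift tool [ 0.0048 -0.0003  0.0001] turn tool z 0.01
```

View pics/s2.png

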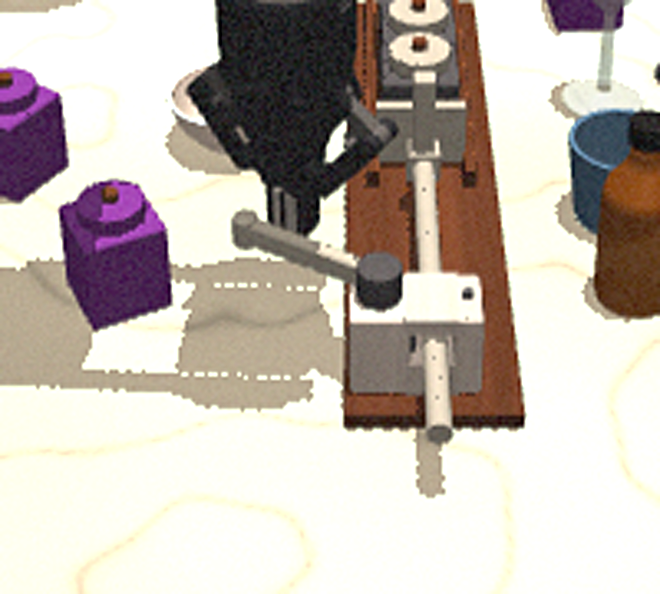

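The crop shows the shut fingers at (295,215) directly behind the lever's caddy-side flank, mid-bar. The lever is still open, and the plate is against the caddies.

jog_arm(steps=[{"delta_rot": [0, 0, -5], "linear": [-0.0057, -0.0012, 0], "grip": 0}, {"delta_rot": [0, 0, -5], "linear": [-0.0057, -0.0012, 0], "grip": 0}, {"delta_rot": [0, 0, -5], "linear": [-0.0057, -0.0012, 0], "grip": 0}, {"delta_rot": [0, 0, -5], "linear": [-0.0057, -0.0012, 0], "grip": 0}])

```text
t: 13.6
tool_pos: [0.5136, -0.0853, 0.0699]
tool_rot: [-2.591, -1.777, -0.003]
contact_force: [-0.5, 2.1, 1.5]
opening: -0.0
grip_force: 1.2
```

jog_arm(steps=[{"delta_rot": [0, 0, -5], "linear": [-0.0057, -0.0012, 0], "grip": 0}, {"delta_rot": [0, 0, -5], "linear": [-0.0057, -0.0012, 0], "grip": 0}, {"delta_rot": [0, 0, -5], "linear": [-0.0057, -0.0012, 0], "grip": 0}, {"delta_rot": [0, 0, -5], "linear": [-0.0057, -0.0012, 0], "grip": 0}])

```text
t: 14.0
tool_pos: [0.503, -0.1056, 0.0698]
tool_rot: [-2.241, -2.198, -0.003]
contact_force: [-2.4, 4.5, 3.6]
opening: 0.0
grip_force: 2.5
```

```bash
cat >> h.py <<'E'
def lev():
    o=ctrl.get_obs();r=to_rack(np.array(o["tool_pos"]))[:2]-np.array([-.031,-.185])
    R=Ro.from_rotvec(o["tool_rot"]).as_matrix();a=np.degrees(np.arctan2(R[1,0],R[0,0])-yaw)
    u=np.array([np.cos(np.radians(a+90)),np.sin(np.radians(a+90))]);x=np.array([np.cos(np.radians(a)),np.sin(np.radians(a))])
    print("lever angle by tool",round(a-60,1),"along bar",round(r@u,4),"offset",round(r@x,4))
    go(0,0,0)
E
python3 -c "
from h import *
lev()"
```

```text
lever angle by tool 40.2 along bar 0.0647 offset 0.0185
t 14.0 rack [-0.0979 -0.1782  0.0698] ang 100.2 tilt [-0.     0.003 -1.   ] F rack [-3.22  3.98  3.64] q6 -0.33
shift tool [0.1579 0.128  0.0702] turn tool z None
```

jog_arm(steps=[{"delta_rot": [0, 0, -5], "linear": [-0.0057, -0.0012, 0], "grip": 0}, {"delta_rot": [0, 0, -5], "linear": [-0.0057, -0.0012, 0], "grip": 0}, {"delta_rot": [0, 0, -5], "linear": [-0.0057, -0.0012, 0], "grip": 0}, {"delta_rot": [0, 0, -5], "linear": [-0.0057, -0.0012, 0], "grip": 0}])

```text
t: 14.4
tool_pos: [0.4998, -0.1283, 0.0695]
tool_rot: [-1.824, -2.552, -0.002]
contact_force: [-4.6, 6.2, 4.5]
opening: -0.0001
grip_force: 3.4
```

jog_arm(steps=[{"delta_rot": [0, 0, -5], "linear": [-0.0057, -0.0012, 0], "grip": 0}, {"delta_rot": [0, 0, -5], "linear": [-0.0057, -0.0012, 0], "grip": 0}, {"delta_rot": [0, 0, -5], "linear": [-0.0057, -0.0012, 0], "grip": 0}, {"delta_rot": [0, 0, -5], "linear": [-0.0057, -0.0012, 0], "grip": 0}])

```text
t: 14.8
tool_pos: [0.5049, -0.1512, 0.069]
tool_rot: [-1.353, -2.829, -0.0]
contact_force: [-6.4, 3.5, 4.4]
opening: -0.0002
grip_force: 3.0
```

```bash
python3 -c "
from h import *
lev()"
```

```text
lever angle by tool 80.2 along bar 0.0648 offset 0.019
t 14.8 rack [-0.0871 -0.2226  0.069 ] ang 140.22 tilt [-0.005  0.003 -1.   ] F rack [-6.98  2.21  4.39] q6 -1.11
shift tool [0.0752 0.227  0.0689] turn tool z None
```

jog_arm(steps=[{"delta_rot": [0, 0, -5], "linear": [-0.0057, -0.0012, 0], "grip": 0}, {"delta_rot": [0, 0, -5], "linear": [-0.0057, -0.0012, 0], "grip": 0}, {"delta_rot": [0, 0, -5], "linear": [-0.0057, -0.0012, 0], "grip": 0}, {"delta_rot": [0, 0, -5], "linear": [-0.0057, -0.0012, 0], "grip": 0}, {"delta_rot": [0, 0, -5], "linear": [-0.0057, -0.0012, 0], "grip": 0}, {"delta_rot": [0, 0, -5], "linear": [-0.0057, -0.0012, 0], "grip": 0}, {"delta_rot": [0, 0, 0], "linear": [0, 0, 0], "grip": 0}, {"delta_rot": [0, 0, 0], "linear": [0, 0, 0], "grip": 0}, {"delta_rot": [0, 0, 0], "linear": [0, 0, 0], "grip": 0}])

```text
t: 15.7
tool_pos: [0.5285, -0.1787, 0.0694]
tool_rot: [0.583, 3.087, 0.0]
contact_force: [0.3, -0.1, -0.1]
opening: 0.0003
grip_force: 0.0
```

```bash
cat >> h.py <<'E'
def levpic():
    P=[]
    for n in("scene","side"):
        im,d=ctrl.get_image(n);Q=to_rack(cloud(d,ctrl.camera_info(n)))
        m=(Q[...,2]>.078)&(Q[...,2]<.0885)&(d>0)&(abs(Q[...,0]+.031)<.06)&(Q[...,1]>-.31)&(Q[...,1]<-.215)
        m&=im.max(-1)>60  # not the black gripper
        P.append(Q[m][:,:2])
    P=np.vstack(P).astype(np.float32);print(len(P),"bar line",cv2.fitLine(P,cv2.DIST_HUBER,0,.01,.01).ravel(),P.min(0),P.max(0))
E
python3 -c "
from h import *
lev();levpic()"
```

```text
lever angle by tool 109.9 along bar 0.0638 offset 0.0167
t 15.7 rack [-0.0585 -0.245   0.0694] ang 169.95 tilt [ 0.  0. -1.] F rack [ 0.3  -0.09 -0.14] q6 -1.66
shift tool [-0.0149  0.2514  0.0694] turn tool z None
280 bar line [ 8.0303347e-05  1.0000000e+00 -3.0144349e-02 -2.5162062e-01] [-0.07085174 -0.2842461 ] [-0.02159058 -0.21544631]
```

The lever has snapped home, and the fitted bar line runs exactly along rack −y. I'll back off, lift and go in front of the post.

jog_arm(steps=[{"delta_rot": [0, 0, 0], "linear": [0.005, 0, 0], "grip": 0}, {"delta_rot": [0, 0, 0], "linear": [0.01, 0, 0], "grip": 0}, {"delta_rot": [0, 0, 0], "linear": [0, 0, -0.03], "grip": 0}, {"delta_rot": [0, 0, 0], "linear": [0, 0, -0.04], "grip": 0}, {"delta_rot": [0, 0, 0], "linear": [0, 0, -0.04], "grip": 0}, {"delta_rot": [0, 0, 0], "linear": [0, 0, 0], "grip": 0}])

```text
t: 16.4
tool_pos: [0.5174, -0.1748, 0.1867]
tool_rot: [0.579, 3.076, -0.005]
contact_force: [0.1, -1.3, -0.1]
opening: -0.0
grip_force: 0.0
```

jog_arm(steps=[{"delta_rot": [0, 0, 8], "linear": [0, 0, 0], "grip": 0}, {"delta_rot": [0, 0, 8], "linear": [0, 0, 0], "grip": 0}, {"delta_rot": [0, 0, 8], "linear": [0, 0, 0], "grip": 0}, {"delta_rot": [0, 0, 8], "linear": [0, 0, 0], "grip": 0}, {"delta_rot": [0, 0, 8], "linear": [0, 0, 0], "grip": 0}, {"delta_rot": [0, 0, 8], "linear": [0, 0, 0], "grip": 0}, {"delta_rot": [0, 0, 8], "linear": [0, 0, 0], "grip": 0}, {"delta_rot": [0, 0, 8], "linear": [0, 0, 0], "grip": 0}, {"delta_rot": [0, 0, 8], "linear": [0, 0, 0], "grip": 0}, {"delta_rot": [0, 0, 8], "linear": [0, 0, 0], "grip": 0}])

```text
t: 17.4
tool_pos: [0.5136, -0.1729, 0.1784]
tool_rot: [-2.434, -1.984, 0.001]
contact_force: [-0.1, 0.7, 0.3]
opening: -0.0002
grip_force: 0.0
```

```bash
python3 -c "
from h import *
go(0,-.0076,.072,90)"
```

```text
t 17.4 rack [-0.0743 -0.2422  0.1784] ang 89.67 tilt [-0.001  0.001 -1.   ] F rack [-0.22  0.64  0.34] q6 -0.26
shift tool [0.235  0.0731 0.1063] turn tool z -0.33
```

jog_arm(steps=[{"delta_rot": [0, 0, -0.3], "linear": [0.0294, 0.0091, 0], "grip": 0}, {"delta_rot": [0, 0, 0], "linear": [0.0294, 0.0091, 0], "grip": 0}, {"delta_rot": [0, 0, 0], "linear": [0.0294, 0.0091, 0], "grip": 0}, {"delta_rot": [0, 0, 0], "linear": [0.0294, 0.0091, 0], "grip": 0}, {"delta_rot": [0, 0, 0], "linear": [0.0294, 0.0091, 0], "grip": 0}, {"delta_rot": [0, 0, 0], "linear": [0.0294, 0.0091, 0], "grip": 0}, {"delta_rot": [0, 0, 0], "linear": [0.0294, 0.0091, 0], "grip": 0}, {"delta_rot": [0, 0, 0], "linear": [0.0294, 0.0091, 0], "grip": 0}, {"delta_rot": [0, 0, 0], "linear": [0, 0, 0], "grip": 0}, {"delta_rot": [0, 0, 0], "linear": [0, 0, 0], "grip": 0}])

```text
t: 18.4
tool_pos: [0.6303, 0.0438, 0.1784]
tool_rot: [-2.423, -1.999, 0.002]
contact_force: [0.3, -0.3, -0.4]
opening: 0.0002
grip_force: 0.0
```

```bash
python3 -c "
from h import *
go(0,-.0076,.072,90)
im,d=ctrl.get_image('side');cv2.imwrite('pics/s3.png',np.clip(cv2.resize(im[150:370,220:420,::-1],(540,594),interpolation=2)*1.5,0,255).astype(np.uint8))"
```

```text
t 18.4 rack [-0.0024 -0.0068  0.1784] ang 90.37 tilt [-0.002 -0.    -1.   ] F rack [ 0.36 -0.21 -0.42] q6 0.14
shift tool [-0.0008  0.0026  0.1064] turn tool z 0.37
```

View pics/s3.png

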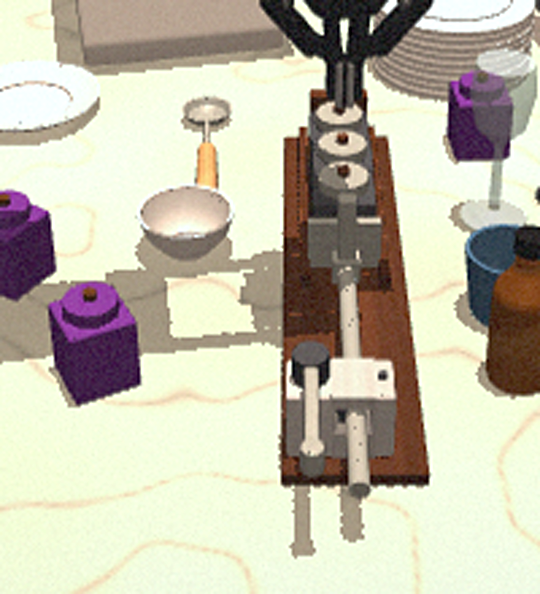

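The crop shows the lever closed along −y at (312,410), the plate against the row, and the fingers above and in front of the post. I'll lower between post and plate.

jog_arm(steps=[{"delta_rot": [0, 0, 0.4], "linear": [-0.0005, 0.0026, 0.02], "grip": 0}, {"delta_rot": [0, 0, 0], "linear": [0, 0, 0.02], "grip": 0}, {"delta_rot": [0, 0, 0], "linear": [0, 0, 0.02], "grip": 0}, {"delta_rot": [0, 0, 0], "linear": [0, 0, 0.02], "grip": 0}, {"delta_rot": [0, 0, 0], "linear": [0, 0, 0.015], "grip": 0}, {"delta_rot": [0, 0, 0], "linear": [0, 0, 0.011], "grip": 0}, {"delta_rot": [0, 0, 0], "linear": [0, 0, 0], "grip": 0}, {"delta_rot": [0, 0, 0], "linear": [0, 0, 0], "grip": 0}])

```text
t: 19.25
tool_pos: [0.6338, 0.0422, 0.0738]
tool_rot: [2.431, 1.989, 0.001]
contact_force: [0.1, 0.5, -0.6]
opening: 0.0001
grip_force: 0.0
```

jog_arm(steps=[{"delta_rot": [0, 0, 0], "linear": [-0.0015, 0, 0], "grip": 0}, {"delta_rot": [0, 0, 0], "linear": [-0.0015, 0, 0], "grip": 0}, {"delta_rot": [0, 0, 0], "linear": [-0.001, 0, 0], "grip": 0}])

```text
t: 19.55
tool_pos: [0.6333, 0.0384, 0.0742]
tool_rot: [2.431, 1.989, 0.002]
contact_force: [-0.4, -0.3, -0.7]
opening: -0.0002
grip_force: 0.0
```

jog_arm(steps=[{"delta_rot": [0, 0, 0], "linear": [-0.001, 0, 0], "grip": 0}, {"delta_rot": [0, 0, 0], "linear": [-0.001, 0, 0], "grip": 0}])

```text
t: 19.75
tool_pos: [0.6328, 0.0374, 0.0738]
tool_rot: [-2.431, -1.989, -0.004]
contact_force: [2.2, 5.5, -0.1]
opening: -0.0001
grip_force: 2.9
```

```bash
python3 -c "
from h import *
go(0,-.0076,.072,90)"
```

```text
t 19.75 rack [ 0.0013 -0.0126  0.0738] ang 89.9 tilt [ 0.001  0.002 -1.   ] F rack [ 1.03  5.83 -0.05] q6 0.14
shift tool [ 0.005  -0.0013  0.0018] turn tool z -0.1
```

jog_arm(steps=[{"delta_rot": [0, 0, 0], "linear": [-0.0006, 0, 0], "grip": 0}, {"delta_rot": [0, 0, 0], "linear": [-0.0006, 0, 0], "grip": 0}, {"delta_rot": [0, 0, 0], "linear": [-0.0006, 0, 0], "grip": 0}, {"delta_rot": [0, 0, 0], "linear": [0, 0, 0], "grip": 0}])

```text
t: 20.15
tool_pos: [0.6328, 0.0374, 0.0738]
tool_rot: [-2.429, -1.988, -0.008]
contact_force: [2.5, 9.4, 0.0]
opening: -0.0004
grip_force: 4.7
```

jog_arm(steps=[{"delta_rot": [0, 0, 0], "linear": [0, 0, 0], "grip": 0}, {"delta_rot": [0, 0, 0], "linear": [0, 0, 0], "grip": 0}, {"delta_rot": [0, 0, 0], "linear": [0, 0, 0], "grip": 0}, {"delta_rot": [0, 0, 0], "linear": [0, 0, 0], "grip": 0}])

```text
t: 20.55
tool_pos: [0.6328, 0.0374, 0.0738]
tool_rot: [-2.429, -1.989, -0.007]
contact_force: [2.9, 8.9, 0.6]
opening: 0.0001
grip_force: 4.7
```

~9.5 N; a bit more to reach 12 N, then hold.

jog_arm(steps=[{"delta_rot": [0, 0, 0], "linear": [-0.0005, 0, 0], "grip": 0}, {"delta_rot": [0, 0, 0], "linear": [-0.0005, 0, 0], "grip": 0}, {"delta_rot": [0, 0, 0], "linear": [0, 0, 0], "grip": 0}, {"delta_rot": [0, 0, 0], "linear": [0, 0, 0], "grip": 0}, {"delta_rot": [0, 0, 0], "linear": [0, 0, 0], "grip": 0}, {"delta_rot": [0, 0, 0], "linear": [0, 0, 0], "grip": 0}, {"delta_rot": [0, 0, 0], "linear": [0, 0, 0], "grip": 0}, {"delta_rot": [0, 0, 0], "linear": [0, 0, 0], "grip": 0}, {"delta_rot": [0, 0, 0], "linear": [0, 0, 0], "grip": 0}])

```text
t: 21.45
tool_pos: [0.6328, 0.0375, 0.0739]
tool_rot: [-2.428, -1.988, -0.01]
contact_force: [3.9, 11.7, 0.1]
opening: -0.0
grip_force: 6.3
```

jog_arm(steps=[{"delta_rot": [0, 0, 0], "linear": [0.002, 0, 0], "grip": 0}, {"delta_rot": [0, 0, 0], "linear": [0.003, 0, 0], "grip": 0}, {"delta_rot": [0, 0, 0], "linear": [0.003, 0, 0], "grip": 0}, {"delta_rot": [0, 0, 0], "linear": [0, 0, 0], "grip": 0}, {"delta_rot": [0, 0, 0], "linear": [0, 0, -0.03], "grip": 0}, {"delta_rot": [0, 0, 0], "linear": [0, 0, -0.04], "grip": 0}, {"delta_rot": [0, 0, 0], "linear": [0, 0, -0.04], "grip": 0}, {"delta_rot": [0, 0, 0], "linear": [0, 0, -0.04], "grip": 0}, {"delta_rot": [0, 0, 0], "linear": [0, 0, 0], "grip": 0}, {"delta_rot": [0, 0, 0], "linear": [0, 0, 0], "grip": 0}])

```text
t: 22.45
tool_pos: [0.6341, 0.0413, 0.2249]
tool_rot: [2.43, 1.988, 0.003]
contact_force: [0.6, 0.9, -0.5]
opening: 0.0001
grip_force: 0.0
```

```bash
python3 -c "
from h import *
go(0,-.0076,.072,90);levpic()
im,d=ctrl.get_image('scene');cv2.imwrite('pics/e.png',np.clip(cv2.resize(im[150:295,165:385,::-1],(800,527),interpolation=2)*1.6,0,255).astype(np.uint8))"
```

```text
t 22.45 rack [ 0.0018 -0.0085  0.2249] ang 89.88 tilt [ 0.003 -0.    -1.   ] F rack [ 0.39  0.97 -0.46] q6 0.15
shift tool [ 0.0009 -0.0022  0.1529] turn tool z -0.12
256 bar line [ 2.2883812e-04 -1.0000000e+00 -2.9492233e-02 -2.5375670e-01] [-0.03678317 -0.28355768] [-0.02163839 -0.21536909]
```

View pics/e.png

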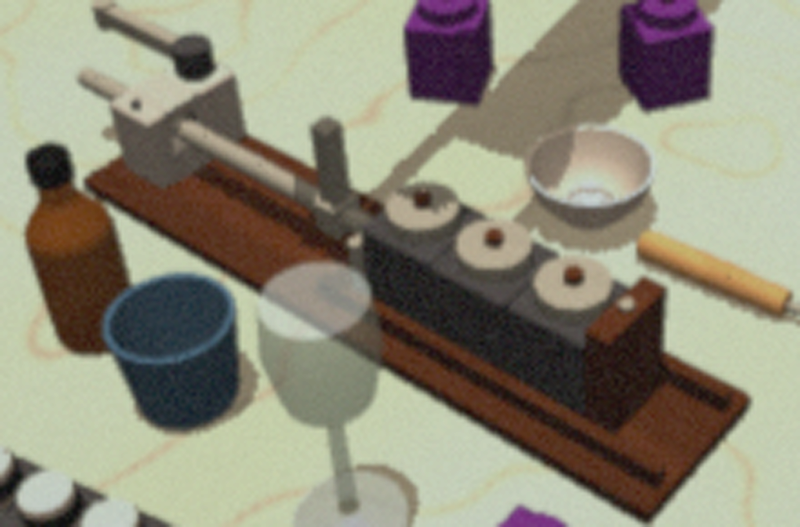

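The picture shows the row closed up from the plate (355,245) to the end block (625,355). The lever is home at (150,30), and the bystanders haven't moved.

```bash
python3 -c "
from station import ctrl
print(ctrl.finish_job())"
```

```text
the job is handed in; nothing more can be done
None
```

I pressed the row home with about 17 N at the post and flipped the cam lever over until it snapped home. The clamped stop held against about 12 N, the bystanders look unmoved, and the job was handed in at about 22 s; no verdict came back.

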